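# Switch on the whey pump over its splash guard with the hook rod

### The arm

A 6-joint arm with a two-finger parallel gripper is mounted at the origin on the work surface. World frame = base frame: x ahead of the robot, y to its left, z up, the work surface at z = 0. Lengths are in m, angles in rad, forces in N, time in s.
With the tool pointing down it reaches from about 0.35 to 0.725 m from the base axis. Payload 4.3 kg.
Tool frame: the origin (TCP) lies midway between the tips of the shut fingers; the grasp point (between the pads) lies 19 mm behind it (arm.grip_point_offset is the distance from the TCP to the grasp point, in m); z points along the fingers, y is the direction in which the jaws open and shut (so a half turn about z gives the same grasp; the last joint's range is limited). The gripper opens to 85 mm and grips with 20 to 120 N. Pads are 22 mm wide; open, the fingers measure 114 mm over their backs; the gripper's body (76 mm by 85 mm) begins 54 mm behind the grasp point. The pads swing forward as they close: fully open they stand 13 mm farther back than shut.
Start: joints at [1.131, 0.377, 0.081, 1.274, 0, 1.46], TCP at [0.186, 0.544, 0.231] pointing down, gripper open.
Joint ranges: [-2.72, 2.72], [-0.84, 1.66], [-1.02, 1.22], [-1.77, 2.12], [-1.37, 1.28], [-3.14, 3.14]. Speed limits (rad/s): [2.57, 2.57, 3.14, 3.14, 3.14, 3.14].

### API

Orientations are given as [roll, pitch, yaw] about the fixed x, y, z axes, in that order (R = Rz(yaw) Ry(pitch) Rx(roll)).
In Python, from workcell import arm gives the robot as it stands. The module is installed in compiled form; this text tells all that it offers.
- The arm moves only by the shell command python3 -m inch 'ROWS' [FORCE]. ROWS is JSON, a list of rows, each an object with "grip": the closure, from -1 (fully open) to 1 (shut); "travel": the shift along the tool's x, y, z in cm, a list of three; "yaw": the turn about the tool's z in degrees. A call has 1 to 12 rows; each row is the pose to reach, as a shift and turn from the pose commanded when the call began, along the tool's axes at that moment; what a row does not reach only later rows make up. A row lasts 1/8 s, in which the tool goes at most 62.5 mm and 10.7 degrees, less where a joint would pass 70% of its speed; a pose out of reach is approached as far as the arm can. A call with a gripper value outside its range is refused whole. The fingers move at their own pace and stop on an object; FORCE is the grip in N (left out, the last holds). Time passes only in rows, so rows that repeat a pose let the fingers close. It gives the time, the measured TCP pose, the force and the opening at its end, in the units of the state.
- arm.get_obs(): the state, without advancing time (a new reading comes with each control period).
- arm.grab_frame(name): name is "side" or "top"; returns a dict with "image" (384x512x3 uint8, red, green, blue), "vfov" (degrees; the focal length in pixels is half the picture's height over the tangent of half this angle, whatever the lens; pixels are square), "cx", "cy" (the principal point, pixels), "R" (3x3) and "t" (3): a world point X has camera coordinates R X + t. Camera axes: x right, y down, z forward; pixel columns grow to the right and rows downward; lengths in m; the calibration is good to about 2 mm. A picture is of the moment at which its call begins. There is no depth.
- arm.finish_job(): hands the job in, once; it reports no verdict.
The state is a dict: "time_s": time; "joint_pos": joint angles; "qvel": joint speeds; "joint_efforts": joint torques, N m; "tool_pos": TCP position; "tool_rot": TCP orientation; "wrist_force": force on the tool from outside, world axes, zero at the start; "torque": the same for the moment, N m; "opening": finger opening in m.
Only numpy, scipy, OpenCV 4.12 (cv2) and the standard library are available. Lean on these libraries where they do the work, as an engineer would, in place of code of your own. Each camera call takes 0.05 s, during which the arm holds its last target. There are 200 camera calls.

### The job

Switch on the whey pump with the bent hook rod that was left on the cutting board: first hang the rod in the two notches of its rest and let go of it so that its leg dangles straight down, then take it again that way, reach over the splash guard and use the rod (never the hand) to pull the lever behind it all the way over towards the guard, without forcing it once it meets its stop. Then hang the rod back in the two notches with its leg dangling and let go; do not drop the rod, and leave the cheese, bowl and jug where they are.

Things in the scene. Friction and masses are not known exactly. Their poses are not given: they have to be found in the camera images.
- rod_grip (a point): Hook rod, loose, 0.3 kg: round steel bar, 10 mm thick, with a square grey grip (24 x 24 x 70 mm) and a leg bent off at a right angle. This point: the grip's centre, on the bar's axis. x along the bar to the bend, y the way the leg points. Bar from x = -110 to +80 mm; leg at x = +80, 100 mm long along y. It starts flat (z up, leg level) on the 18 mm board, this point 30 mm above the bench.
- rod_tip (a point): Centre of the 24 mm steel ball at the end of the rod's leg, at (80, 100, 0) mm in the rod's axes. The rod balances about 27 mm from the grip's centre towards the bend and 30 mm towards the leg: let go in the notches, the leg swings down by its own weight, to within about 15 degrees of plumb.
- rest_seat (a point): Fixed steel rest: 10 mm base, 150 x 90 mm, and two uprights 8 mm thick at x = -52 and +52 mm, each with a V notch on top (45 degree sides, 40 mm wide mouth, lips 18 mm above this point). This point: where the grip's centre lies when the bar is in both notches, 150 mm above the bench. x along the bar's line, away from the robot; z up. Open between the uprights.
- pump_pivot (a point): Fixed whey pump unit. This point: its lever's pivot, 22 mm above the bench; x from the guard to the pump housing (away from the robot), y along the guard, z up. Splash guard of 4 mm sheet, rim 110 mm above the bench: front at x = -67 mm, sides at y = -73 and +73 mm. Housing from x = +100 mm, 100 mm high, its pump head 180 mm high from x = 128 mm. Floor inside 15 mm above the bench.
- lever_top (a point): Middle of the lever's crossbar (14 mm thick, 64 mm long, along the pivot's y), 70 mm from the pivot on a 10 mm stem. At the start it leans some 0.5 rad away from the guard.
- lever (a joint): Lever angle, rad: 0 = off, leaning 0.5 rad away from the guard; 1.0 = on, at its stop, leaning 0.5 rad towards the guard. It stays where it is left; moving it takes about 3.5 N at the crossbar.
- cheese: Bystander: block of cheese, 130 x 60 x 65 mm, on the board. Origin at the centre of its underside.
- bowl: Bystander: wooden bowl, 130 mm across, 60 mm high. Origin at the centre of its underside.
- jug: Bystander: metal mug, 80 mm across, 100 mm high, handle at its y. Origin at the centre of its underside.
Mind the look-alikes: they are no part of the job. Of the things that look like the part that bears rest_seat, the largest one is meant.

How it is judged:
By the outcome, as a careful person would: the job done as asked, in the order asked, and still so for the second after the job is handed in, with the robot touching nothing.
It also fails if it takes over 61 s, if anything falls off the work surface, if the arm or the gripper's body presses on something with over 40 N, if the wrist force passes 120 N, or if a joint passes its speed limit or range.

## Working session

There is one attempt and no reset: what is moved stays moved. The work goes in short steps, Python scripts to look and compute and a shell command to move; the robot and the scene stay as the last step left them, time stands still between calls to the robot, and variables do not carry over. Pictures are saved under pics/ and viewed, about 8 in all and at most 12, crops included, and the job is handed in when it is done.

```bash
mkdir -p pics; cat > h.py <<'E'
import numpy as np, cv2
from workcell import arm
def snap(name,fn):
    f=arm.grab_frame(name); cv2.imwrite(f'pics/{fn}.png',cv2.cvtColor(f['image'],cv2.COLOR_RGB2BGR))
    np.savez(f'pics/{fn}.npz',**{k:np.array(v) for k,v in f.items()}); return f
def load(fn): return np.load(f'pics/{fn}.npz')
def foc(f): return f['image'].shape[0]/2/np.tan(np.radians(float(f['vfov']))/2)
def ray(f,u,v):
    d=f['R'].T@np.array([(u-f['cx'])/foc(f),(v-f['cy'])/foc(f),1.]); return -f['R'].T@f['t'], d/np.linalg.norm(d)
def proj(f,X):
    c=f['R']@np.asarray(X,float)+f['t']; return np.array([f['cx'],f['cy']])+foc(f)*c[:2]/c[2]
def onz(f,u,v,z):
    o,d=ray(f,u,v); return o+d*(z-o[2])/d[2]
def tri(*obs):
    A=np.zeros((3,3));b=np.zeros(3)
    for f,u,v in obs:
        o,d=ray(f,u,v);P=np.eye(3)-np.outer(d,d);A+=P;b+=P@o
    X=np.linalg.solve(A,b); return X,[np.round(proj(f,X)-[u,v],1) for f,u,v in obs]
E
python3 - <<'E'
from h import *
np.set_printoptions(precision=3,suppress=True)
for n in('top','side'):
    f=snap(n,n+'0'); print(n,f['vfov'],f['cx'],f['cy'],-np.array(f['R']).T@f['t'],'\n',np.array(f['R']))
a=cv2.imread('pics/top0.png');b=cv2.imread('pics/side0.png')
cv2.imwrite('pics/t0b.png',cv2.resize(a,(800,600),interpolation=cv2.INTER_CUBIC));cv2.imwrite('pics/s0b.png',cv2.resize(b,(800,600),interpolation=cv2.INTER_CUBIC))
print(arm.get_obs(),arm.grip_point_offset)
E
```

```text
top 52.17481816931777 255.90229272001346 188.30414078948007 [0.423 0.032 1.206] 
 [[-0.016 -1.     0.02 ]
 [-0.991  0.013 -0.134]
 [ 0.134 -0.022 -0.991]]
side 57.829181312971095 249.2538192158293 196.17195596264608 [-0.158 -0.662  0.7  ] 
 [[ 0.71  -0.704  0.021]
 [-0.337 -0.366 -0.867]
 [ 0.618  0.609 -0.497]]
{'time_s': 0.1, 'joint_pos': array([ 1.131,  0.378,  0.08 ,  1.274, -0.   ,  1.46 ]), 'qvel': array([ 0.   , -0.003,  0.004, -0.001, -0.001, -0.002]), 'joint_efforts': array([  0.002, -46.469,  27.058,   0.012,  -0.   ,   0.   ]), 'tool_pos': array([0.186, 0.543, 0.23 ]), 'tool_rot': array([-3.14 , -0.   ,  2.812]), 'wrist_force': array([-0.473, -0.415, -0.573]), 'torque': array([-0.01 , -0.011, -0.018]), 'opening': 0.08543803350960506} 0.0187
```

View pics/t0b.png

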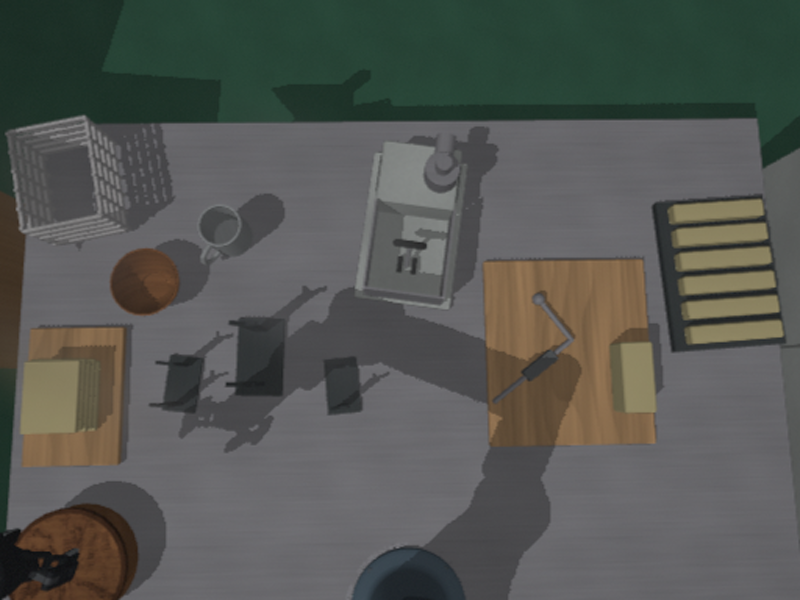

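View pics/s0b.png

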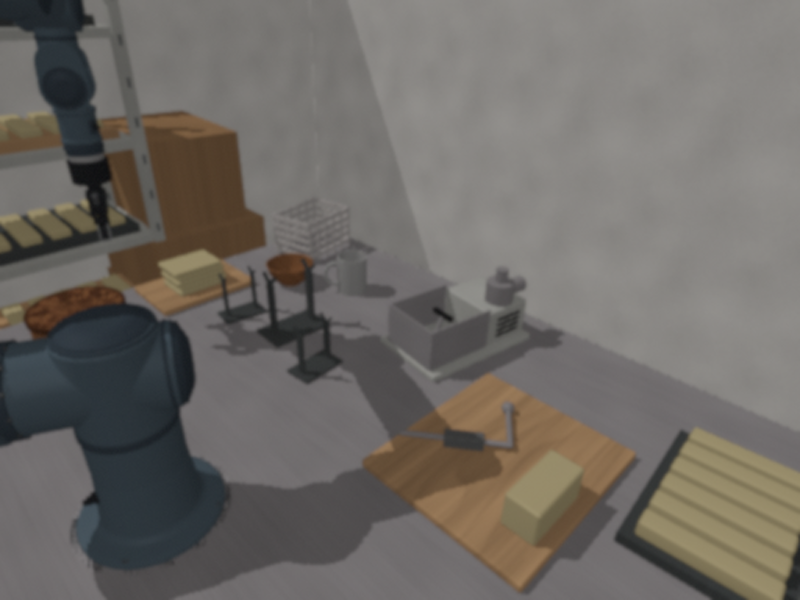

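The top view (800x600) shows the rod on the board: grip at (541,364), bend at (571,341), ball at (539,298), tail at (494,402). The pump is at (415,230), with its crossbar at (409,244).

There are three rest-like racks, at (183,383), (258,357) and (343,385). The one at (258,357), side view (293,300), is the largest and fits the description. I'll confirm it in enlarged crops.

```bash
cat > mont.py <<'E'
import cv2,numpy as np
def tile(fn,x,y,w,h,s,g=0.6):
    im=cv2.imread(f'pics/{fn}.png')[y:y+h,x:x+w]
    im=cv2.resize(im,None,fx=s,fy=s,interpolation=cv2.INTER_CUBIC)
    im=(255*(im/255.)**g).astype(np.uint8)
    for k in range(0,w,10):
        cv2.line(im,(int((k+.5)*s),0),(int((k+.5)*s),6 if k%20 else 12),(0,255,255),1)
        if k%20==0: cv2.putText(im,str(x+k),(int((k+.5)*s)+2,12),0,.35,(0,255,255),1)
    for k in range(0,h,10):
        cv2.line(im,(0,int((k+.5)*s)),(6 if k%20 else 12,int((k+.5)*s)),(0,255,255),1)
        if k%20==0: cv2.putText(im,str(y+k),(2,int((k+.5)*s)-2),0,.35,(0,255,255),1)
    return im
E
python3 - <<'E'
from mont import *
A=np.vstack([np.hstack([tile('top0',130,190,80,75,5-1),tile('side0',150,160,80,75,4),]),np.hstack([tile('top0',305,185,80,75,4),tile('side0',250,240,80,75,4)])])
cv2.imwrite('pics/A.png',A)
B=np.hstack([tile('top0',222,80,80,120,5),tile('side0',240,165,80,120,5)]);cv2.imwrite('pics/B.png',B);print(A.shape,B.shape)
E
```

```text
(600, 640, 3) (600, 800, 3)
```

View pics/A.png

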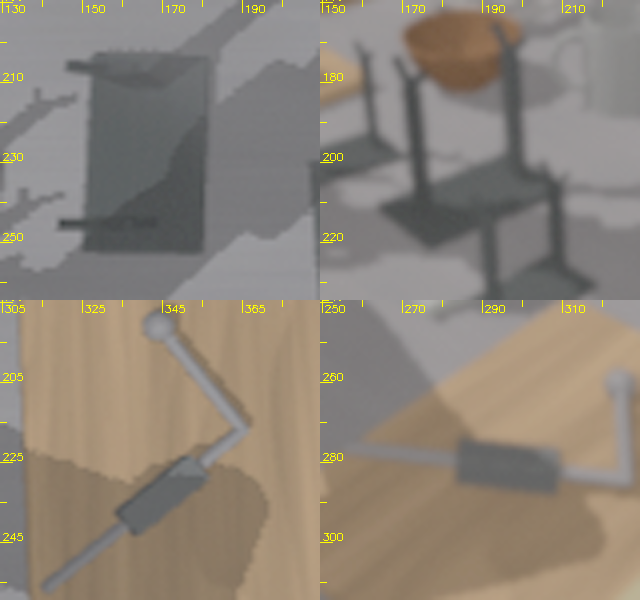

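View pics/B.png

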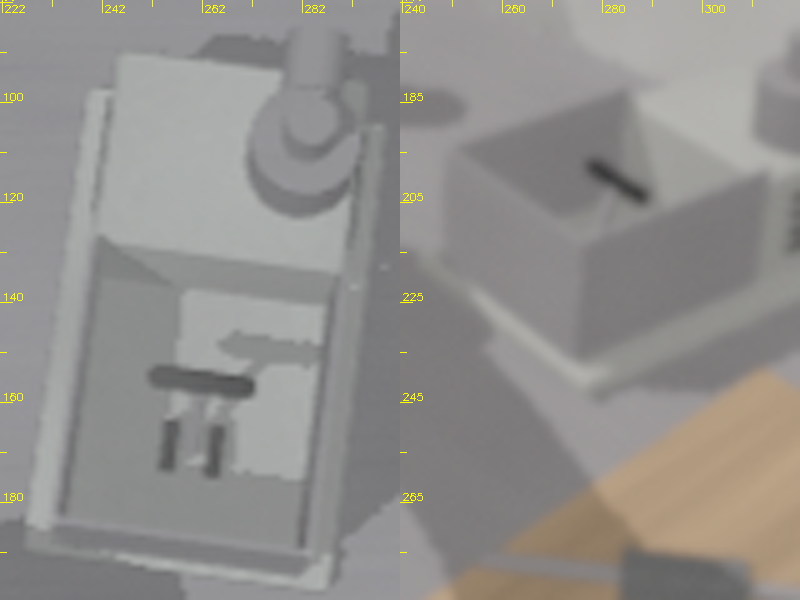

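```bash
cat > meas.py <<'E'
from h import *
from scipy.optimize import least_squares
np.set_printoptions(precision=4,suppress=True)
T=load('top0');S=load('side0')
def c(x0,y0,s,p): return x0+(p[0]+.5)/s-.5,y0+(p[1]+.5)/s-.5
def t3(a,b,A,B,s): 
    return tri((T,*c(*A,s,a)),(S,*c(*B,s,b)))
print('ROD')
kp={'ball':((159,27),(299,80)),'bend':((244,130),(307,181)),'grip':((161,193),(188,166)),'tail':((45,287),(25,148))}
loc={'ball':(80,100,0),'bend':(80,0,0),'grip':(0,0,0),'tail':(-110,0,0)}
for k,(a,b) in kp.items(): print(k,*t3(a,b,(305,185),(250,240),4))
def P(p,l,zfix=None):
    x,y,z,f=p;l=np.array(l)/1e3;return np.array([x+np.cos(f)*l[0]-np.sin(f)*l[1],y+np.sin(f)*l[0]+np.cos(f)*l[1],z+l[2]])
def fit(p0,obs):
    g=lambda p:np.concatenate([proj(f,P(p,l))-uv for f,uv,l in obs])
    r=least_squares(g,p0,loss='soft_l1');print(r.x,'res px\n',g(r.x).reshape(-1,2).round(1).tolist());return r.x
obs=[]
for k,(a,b) in kp.items(): obs+=[(T,c(305,185,4,a),loc[k])]+([(S,c(250,240,4,b),loc[k])] if k!='tail' else [])
fit([.45,-.2,.03,-.9],obs)
print('REST')
o=[(T,c(130,190,4,a),l) for a,l in [((94,52),(75,45,-140)),((210,57),(75,-45,-140)),((203,253),(-75,-45,-140)),((82,250),(-75,45,-140))]]
o+=[(S,c(150,160,4,a),l) for a,l in [((77,60),(-52,20,18)),((96,77),(-52,-20,18)),((174,28),(52,20,18)),((199,45),(52,-20,18))]]
fit([.4,.25,.15,0],o)
print('PUMP')
e=[t3(a,b,(222,80),(240,165),5) for a,b in [((155,376),(190,163)),((250,387),(245,200)),((201,382),(217,181))]]
for q in e: print(*q)
d=e[0][0]-e[1][0];print('len',np.linalg.norm(d),'yaw',np.arctan2(-d[0],d[1]))
o=[(S,c(240,165,5,a),l) for a,l in [((57,150),(-67,73,88)),((180,245),(-67,-73,88)),((370,172),(100,-73,88)),((230,90),(100,73,88))]]
m=(70*np.sin(.5),0,70*np.cos(.5))
for yy,a,b in [(28,(155,376),(190,163)),(-28,(250,387),(245,200)),(0,(201,382),(217,181))]:
    o+=[(T,c(222,80,5,a),(m[0],yy,m[2])),(S,c(240,165,5,b),(m[0],yy,m[2]))]
fit([.6,.03,.022,0],o)
E
python3 meas.py
```

```text
ROD
ball [ 0.5689 -0.2625  0.0332] [array([ 0.2, -0.1]), array([-0.2,  0. ])]
bend [ 0.4901 -0.3242  0.0289] [array([ 0.1, -0.1]), array([-0.2,  0. ])]
grip [ 0.4438 -0.2592  0.028 ] [array([ 0.1, -0.1]), array([-0.1,  0. ])]
tail [ 0.3759 -0.1695  0.0273] [array([ 0.1, -0.1]), array([-0.1,  0. ])]
[ 0.4424 -0.2591  0.0295 -0.9285] res px
 [[0.1, -0.5], [0.1, 0.9], [-0.2, -0.2], [-0.4, -0.4], [0.2, 0.4], [-0.4, -0.2], [0.7, -0.3]]
REST
[ 0.4684  0.2805  0.1371 -0.0412] res px
 [[-0.0, 0.3], [0.3, -0.2], [-0.5, 0.1], [-0.0, 0.1], [-0.5, 0.3], [0.9, 0.0], [0.1, 0.2], [0.2, -0.5]]
PUMP
[0.6729 0.015  0.0871] [array([ 0., -0.]), array([-0.,  0.])]
[ 0.6666 -0.0407  0.0838] [array([ 0.1, -0.1]), array([-0.1,  0. ])]
[ 0.6698 -0.0122  0.0853] [array([ 0.2, -0.2]), array([-0.2,  0. ])]
len 0.05608548808528977 yaw -0.11289074165059634
[ 0.6383 -0.0086  0.0204 -0.1508] res px
 [[-3.0, -0.2], [-0.5, -0.3], [-0.9, -0.6], [-1.1, -0.6], [0.3, -0.6], [0.6, 1.1], [0.3, -0.2], [0.1, 0.5], [0.6, -0.5], [0.4, 0.8]]
```

```bash
cat >> meas.py <<'E'
print('---lips')
for a,b in [((60,224),(77,60)),((66,66),(174,28))]: print(*t3(a,b,(130,190),(150,160),4))
R=[.4684,.2805,.150,-.0412]
for l in [(-52,20,18),(-52,0,0),(-52,-20,18),(52,20,18),(52,0,0),(52,-20,18),(-52,20,-140),(52,-20,-140)]:
    X=P(R,l); print(l,((proj(T,X)-[130,190]+.5)*4-.5).round(),((proj(S,X)-[150,160]+.5)*4-.5).round())
for l in [(-75,-45,-140),(75,-45,-140),(-75,45,-140)]:print('base',l,((proj(S,P(R,l))-[150,160]+.5)*4-.5).round())
R=[.6375,-.0086,.022,-.12]
for l in [(-67,-73,88),(-67,73,88),(100,73,88),(100,-73,88),(-67,-73,-7),(33.6,32,61.4),(33.6,-32,61.4)]:
    X=P(R,l); print(l,((proj(T,X)-[222,80]+.5)*5-.5).round(),((proj(S,X)-[240,165]+.5)*5-.5).round())
E
python3 meas.py | sed -n '/---/,$p'
```

```text
---lips
[0.4178 0.3033 0.1559] [array([ 0.4, -0.5]), array([-0.5, -0. ])]
[0.522  0.3022 0.1542] [array([ 0.3, -0.4]), array([-0.4, -0. ])]
(-52, 20, 18) [ 58. 223.] [74. 48.]
(-52, 0, 0) [ 95. 223.] [88. 74.]
(-52, -20, 18) [119. 224.] [98. 63.]
(52, 20, 18) [68. 64.] [173.  16.]
(52, 0, 0) [105.  67.] [187.  41.]
(52, -20, 18) [129.  65.] [199.  30.]
(-52, 20, -140) [113. 221.] [ 90. 202.]
(52, -20, -140) [174.  84.] [207. 181.]
base (-75, -45, -140) [106. 241.]
base (75, -45, -140) [243. 183.]
base (-75, 45, -140) [ 54. 200.]
(-67, -73, 88) [315. 557.] [182. 242.]
(-67, 73, 88) [ 57. 530.] [ 40. 150.]
(100, 73, 88) [ 90. 244.] [219.  85.]
(100, -73, 88) [342. 271.] [364. 165.]
(-67, -73, -7) [300. 577.] [173. 364.]
(33.6, 32, 61.4) [148. 374.] [187. 164.]
(33.6, -32, 61.4) [257. 386.] [249. 202.]
```

```bash
cat > go.py <<'E'
import sys,numpy as np
from workcell import arm
def rel(o,x,y,z,yaw):
    p=o['tool_pos'];f=o['tool_rot'][2];d=np.array([x,y,z])-p;cf,sf=np.cos(f),np.sin(f)
    dy=(f-yaw+np.pi)%(2*np.pi)-np.pi
    return np.round([100*(cf*d[0]+sf*d[1]),100*(sf*d[0]-cf*d[1]),-100*d[2]],2).tolist(),round(float(np.degrees(dy)),1)
if __name__=='__main__':
    o=arm.get_obs();print(o['time_s'],o['tool_pos'].round(4),o['tool_rot'].round(3),o['wrist_force'].round(1),round(o['opening'],4),o['joint_pos'].round(2))
    a=list(map(float,sys.argv[1:]))
    for i in range(0,len(a),4): print(a[i:i+4],rel(o,*a[i:i+4]))
E
python3 go.py .45 .15 .23 2.5  .4424 -.2591 .14 2.213  .4424 -.2591 .07 2.213
```

```text
0.1 [0.186  0.5435 0.2305] [-3.14  -0.     2.812] [-0.5 -0.4 -0.6] 0.0854 [ 1.13  0.38  0.08  1.27 -0.    1.46]
[0.45, 0.15, 0.23, 2.5] ([-37.72, -28.68, 0.05], 17.9)
[0.4424, -0.2591, 0.14, 2.213] ([-50.25, -67.63, 9.05], 34.3)
[0.4424, -0.2591, 0.07, 2.213] ([-50.25, -67.63, 16.05], 34.3)
```

```bash
python3 -m inch '[{"grip":-1,"travel":[-37.7,-28.7,0],"yaw":18},{"grip":-1,"travel":[-37.7,-28.7,0],"yaw":18},{"grip":-1,"travel":[-37.7,-28.7,0],"yaw":18},{"grip":-1,"travel":[-37.7,-28.7,0],"yaw":18},{"grip":-1,"travel":[-37.7,-28.7,0],"yaw":18},{"grip":-1,"travel":[-37.7,-28.7,0],"yaw":18},{"grip":-1,"travel":[-37.7,-28.7,0],"yaw":18},{"grip":-1,"travel":[-37.7,-28.7,0],"yaw":18}]' 80; python3 go.py .4424 -.2591 .12 2.213
```

```text
time_s: 1.1
tool_pos: [0.451, 0.1479, 0.231]
tool_rot: [-3.141, -0.0, 2.495]
wrist_force: [0.1, -0.2, 0.1]
opening: 0.0852
1.1 [0.451  0.1479 0.231 ] [-3.141 -0.     2.495] [ 0.1 -0.2  0.1] 0.0852 [ 0.18  0.17 -0.19  1.2  -0.    0.83]
[0.4424, -0.2591, 0.12, 2.213] ([-23.84, -32.99, 11.1], 16.1)
```

```bash
python3 -m inch '[{"grip":-1,"travel":[-23.8,-33,11.1],"yaw":16},{"grip":-1,"travel":[-23.8,-33,11.1],"yaw":16},{"grip":-1,"travel":[-23.8,-33,11.1],"yaw":16},{"grip":-1,"travel":[-23.8,-33,11.1],"yaw":16},{"grip":-1,"travel":[-23.8,-33,11.1],"yaw":16},{"grip":-1,"travel":[-23.8,-33,11.1],"yaw":16},{"grip":-1,"travel":[-23.8,-33,11.1],"yaw":16},{"grip":-1,"travel":[-23.8,-33,11.1],"yaw":16}]'; python3 - <<'E'
from h import *; from mont import *
T=snap('top','top1');S=snap('side','side1')
cv2.imwrite('pics/C.png',np.hstack([tile('top1',300,170,80,110,5),tile('side1',250,190,80,110,5)]))
E
python3 go.py .4424 -.2591 .019 2.213
```

```text
time_s: 2.1
tool_pos: [0.4413, -0.2588, 0.1189]
tool_rot: [-3.141, -0.001, 2.214]
wrist_force: [-0.7, 1.1, 0.2]
opening: 0.0855
2.2 [ 0.4415 -0.256   0.1198] [ 3.142e+00 -2.000e-03  2.217e+00] [0.3 0.7 0.5] 0.0857 [-0.65  0.31 -0.31  0.95  0.    0.27]
[0.4424, -0.2591, 0.019, 2.213] ([-0.3, -0.12, 10.08], 0.3)
```

View pics/C.png

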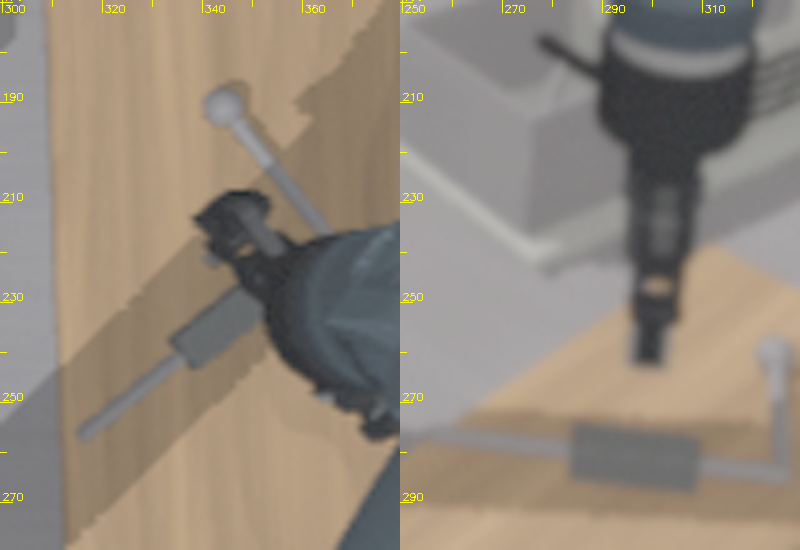

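The crop shows the open hand above the grip: finger at about (346,212) in the top view and tips at about (300,263) in the side view. The hand is square to the bar, so I'll go down and close.

```bash
python3 -m inch '[{"grip":-1,"travel":[-0.2,-0.1,5],"yaw":0.2},{"grip":-1,"travel":[-0.2,-0.1,8],"yaw":0.2},{"grip":-1,"travel":[-0.2,-0.1,10],"yaw":0.2},{"grip":-1,"travel":[-0.2,-0.1,10],"yaw":0.2},{"grip":1,"travel":[-0.2,-0.1,10],"yaw":0.2},{"grip":1,"travel":[-0.2,-0.1,10],"yaw":0.2},{"grip":1,"travel":[-0.2,-0.1,10],"yaw":0.2},{"grip":1,"travel":[-0.2,-0.1,10],"yaw":0.2},{"grip":1,"travel":[-0.2,-0.1,10],"yaw":0.2},{"grip":1,"travel":[-0.2,-0.1,10],"yaw":0.2}]' 80; python3 go.py
```

```text
time_s: 3.45
tool_pos: [0.4432, -0.2591, 0.0213]
tool_rot: [3.141, 0.002, 2.215]
wrist_force: [-0.5, 0.3, 6.0]
opening: 0.0222
3.45 [ 0.4432 -0.2591  0.0213] [3.141e+00 2.000e-03 2.215e+00] [-0.5  0.3  6. ] 0.0222 [-0.65  0.42 -0.44  0.71  0.    0.27]
```

```bash
python3 -m inch '[{"grip":1,"travel":[0,0,-3],"yaw":0},{"grip":1,"travel":[0,0,-8],"yaw":0},{"grip":1,"travel":[0,0,-14],"yaw":0},{"grip":1,"travel":[0,0,-20],"yaw":0},{"grip":1,"travel":[0,0,-20],"yaw":0},{"grip":1,"travel":[0,0,-20],"yaw":0}]'; python3 go.py .4684 .2805 .22 3.10
```

```text
time_s: 4.2
tool_pos: [0.4419, -0.2581, 0.2191]
tool_rot: [-3.141, -0.002, 2.215]
wrist_force: [0.7, 0.2, -3.9]
opening: 0.0224
4.2 [ 0.4419 -0.2581  0.2191] [-3.141e+00 -2.000e-03  2.215e+00] [ 0.7  0.2 -3.9] 0.0224 [-0.65  0.25 -0.12  1.2   0.    0.27]
[0.4684, 0.2805, 0.22, 3.1] ([41.49, 34.46, -0.09], -50.7)
```

```bash
python3 -m inch '[{"grip":1,"travel":[2.5,2.1,0],"yaw":-5},{"grip":1,"travel":[6.5,5.4,0],"yaw":-10},{"grip":1,"travel":[11,9.1,0],"yaw":-15},{"grip":1,"travel":[15.5,12.9,0],"yaw":-20},{"grip":1,"travel":[20,16.6,0],"yaw":-25},{"grip":1,"travel":[24.5,20.3,0],"yaw":-30},{"grip":1,"travel":[29,24.1,0],"yaw":-36},{"grip":1,"travel":[33.5,27.8,0],"yaw":-42},{"grip":1,"travel":[37.5,31.1,0],"yaw":-48},{"grip":1,"travel":[40.5,33.6,0],"yaw":-50.7},{"grip":1,"travel":[41.5,34.5,0],"yaw":-50.7},{"grip":1,"travel":[41.5,34.5,0],"yaw":-50.7}]'; python3 - <<'E'
from h import *; from mont import *
T=snap('top','top2');S=snap('side','side2')
cv2.imwrite('pics/D.png',np.hstack([tile('top2',115,165,95,110,4),tile('side2',145,110,100,120,4)[:440]]))
E
python3 go.py .4684 .2805 .1415 3.10
```

```text
time_s: 5.7
tool_pos: [0.468, 0.2802, 0.2181]
tool_rot: [-3.139, -0.004, 3.101]
wrist_force: [-0.5, -0.7, -4.2]
opening: 0.0225
5.8 [0.4685 0.279  0.2191] [-3.140e+00 -2.000e-03  3.099e+00] [ 0.9  0.  -3.5] 0.0222 [ 0.42  0.32 -0.03  1.22 -0.    0.46]
[0.4684, 0.2805, 0.1415, 3.1] ([0.02, 0.14, 7.76], -0.1)
```

View pics/D.png

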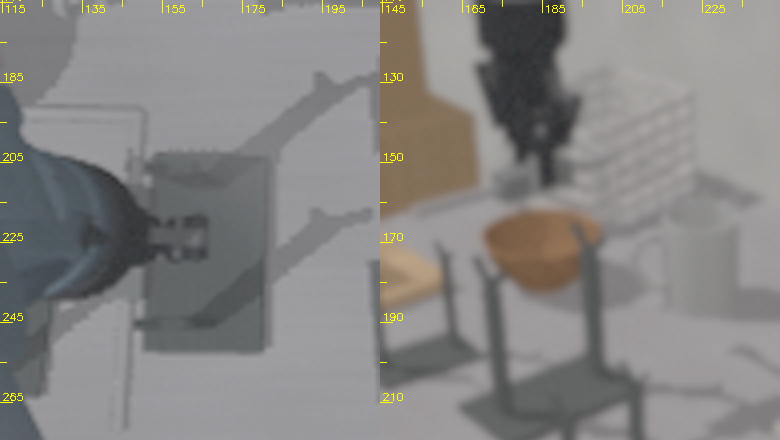

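```bash
python3 - <<'E'
from h import *
np.set_printoptions(precision=1,suppress=True)
T=load('top2');S=load('side2')
def P(p,l):
    x,y,z,f=p;l=np.array(l)/1e3;return np.array([x+np.cos(f)*l[0]-np.sin(f)*l[1],y+np.sin(f)*l[0]+np.cos(f)*l[1],z+l[2]])
p=(.4685,.279,.2278,-.0425)
for n,l in [('tail',(-110,0,0)),('bend',(80,0,0)),('ball',(80,100,0)),('grip',(0,0,0))]:
    X=P(p,l);print(n,(proj(T,X)-[115,165]+.5)*4-.5,(proj(S,X)-[145,110]+.5)*4-.5+[380,0])
p=(.4684,.2805,.15,-.0412)
for l in [(-52,0,0),(52,0,0)]:
    X=P(p,l);print((proj(T,X)-[115,165]+.5)*4-.5,(proj(S,X)-[145,110]+.5)*4-.5+[380,0])
E
```

```text
tail [121.2 420.7] [418. 210.]
bend [140.8 111.1] [609.6 153.9]
ball [-20.1 106.5] [547.1 122.8]
grip [132.7 239.4] [533.3 176.3]
[155.2 323.3] [487.7 274.2]
[164.5 166.9] [587.2 240.9]
```

```bash
python3 -m inch '[{"grip":1,"travel":[0,0.1,3],"yaw":0},{"grip":1,"travel":[0,0.1,6],"yaw":0},{"grip":1,"travel":[0,0.1,7],"yaw":0},{"grip":1,"travel":[0,0.1,7.4],"yaw":0},{"grip":1,"travel":[0,0.1,7.4],"yaw":0},{"grip":1,"travel":[0,0.1,7.4],"yaw":0}]'; python3 go.py .4684 .2805 .1415 3.10
```

```text
time_s: 6.55
tool_pos: [0.4702, 0.2817, 0.1475]
tool_rot: [3.141, 0.002, 3.1]
wrist_force: [-0.7, 0.5, -3.5]
opening: 0.0222
6.55 [0.4702 0.2817 0.1475] [3.141e+00 2.000e-03 3.100e+00] [-0.7  0.5 -3.5] 0.0222 [ 0.42  0.36 -0.17  1.04  0.    0.47]
[0.4684, 0.2805, 0.1415, 3.1] ([0.17, -0.13, 0.6], -0.0)
```

```bash
python3 -m inch '[{"grip":1,"travel":[0,0,0.3],"yaw":0},{"grip":1,"travel":[0,0,0.3],"yaw":0},{"grip":1,"travel":[0,0,0.3],"yaw":0}]'; python3 -m inch '[{"grip":1,"travel":[0,0,0.2],"yaw":0},{"grip":1,"travel":[0,0,0.2],"yaw":0},{"grip":1,"travel":[0,0,0.2],"yaw":0}]';  python3 -m inch '[{"grip":1,"travel":[0,0,0.2],"yaw":0},{"grip":1,"travel":[0,0,0.2],"yaw":0},{"grip":1,"travel":[0,0,0.2],"yaw":0}]'
```

```text
time_s: 6.92
tool_pos: [0.4698, 0.2814, 0.1437]
tool_rot: [-3.142, 0.001, 3.1]
wrist_force: [0.6, -1.3, -1.8]
opening: 0.0224
time_s: 7.3
tool_pos: [0.47, 0.2809, 0.1426]
tool_rot: [-3.141, 0.002, 3.1]
wrist_force: [0.6, -3.9, 5.7]
opening: 0.0224
time_s: 7.68
tool_pos: [0.4702, 0.2803, 0.1419]
tool_rot: [-3.14, 0.003, 3.1]
wrist_force: [-1.5, -7.4, 14.5]
opening: 0.0224
```

```bash
python3 -m inch '[{"grip":1,"travel":[0,-0.2,-0.2],"yaw":0},{"grip":1,"travel":[0,-0.2,-0.2],"yaw":0},{"grip":1,"travel":[0,-0.2,-0.2],"yaw":0}]';  python3 -m inch '[{"grip":1,"travel":[0,0,0.1],"yaw":0},{"grip":1,"travel":[0,0,0.1],"yaw":0},{"grip":1,"travel":[0,0,0.1],"yaw":0}]'
```

```text
time_s: 8.05
tool_pos: [0.4694, 0.2796, 0.1417]
tool_rot: [3.141, 0.001, 3.1]
wrist_force: [-0.5, -0.9, 4.4]
opening: 0.0224
time_s: 8.43
tool_pos: [0.4695, 0.2797, 0.1414]
tool_rot: [3.141, 0.001, 3.1]
wrist_force: [-1.2, -1.9, 9.1]
opening: 0.0222
```

```bash
python3 -m inch '[{"grip":1,"travel":[0,0,-0.1],"yaw":0},{"grip":-1,"travel":[0,0,-0.1],"yaw":0},{"grip":-1,"travel":[0,0,-0.1],"yaw":0},{"grip":-1,"travel":[0,0,-0.1],"yaw":0},{"grip":-1,"travel":[0,0,-0.1],"yaw":0},{"grip":-1,"travel":[0,0,-4],"yaw":0},{"grip":-1,"travel":[0,0,-9],"yaw":0},{"grip":-1,"travel":[0,0,-9],"yaw":0},{"grip":-1,"travel":[0,0,-9],"yaw":0},{"grip":-1,"travel":[0,0,-9],"yaw":0},{"grip":-1,"travel":[0,0,-9],"yaw":0},{"grip":-1,"travel":[0,0,-9],"yaw":0}]'; python3 - <<'E'
from h import *; from mont import *
T=snap('top','top3');S=snap('side','side3')
cv2.imwrite('pics/E.png',np.hstack([tile('top3',115,165,95,110,4),tile('side3',145,125,100,110,4)]))
E
python3 go.py
```

```text
time_s: 9.93
tool_pos: [0.4689, 0.2793, 0.2296]
tool_rot: [-3.141, -0.001, 3.1]
wrist_force: [-0.1, 0.0, -0.1]
opening: 0.0852
10.025 [0.469  0.2794 0.23  ] [-3.141e+00 -1.000e-03  3.100e+00] [ 0.7  1.  -0. ] 0.0853 [ 0.42  0.32 -0.01  1.25  0.    0.46]
```

View pics/E.png

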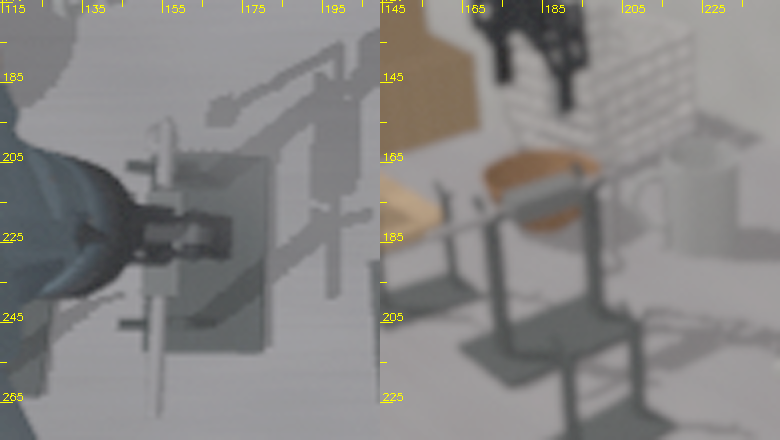

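The crop shows the bar lying in both notches, top view (158,170) to (158,410), with the leg dangling straight down, side view (613,155) to (613,265). I'll take it again, deeper this time.

```bash
python3 -m inch '[{"grip":-1,"travel":[0,0,4],"yaw":0},{"grip":-1,"travel":[0,0,8],"yaw":0},{"grip":-1,"travel":[0,0,9.8],"yaw":0},{"grip":-1,"travel":[0,0,9.8],"yaw":0},{"grip":-1,"travel":[0,0,9.8],"yaw":0},{"grip":1,"travel":[0,0,9.8],"yaw":0},{"grip":1,"travel":[0,0,9.8],"yaw":0},{"grip":1,"travel":[0,0,9.8],"yaw":0},{"grip":1,"travel":[0,0,9.8],"yaw":0},{"grip":1,"travel":[0,0,9.8],"yaw":0},{"grip":1,"travel":[0,0,9.8],"yaw":0}]' 80; python3 go.py
```

```text
time_s: 11.4
tool_pos: [0.4696, 0.2795, 0.133]
tool_rot: [3.141, 0.001, 3.1]
wrist_force: [-0.6, -1.5, 6.2]
opening: 0.0228
11.4 [0.4696 0.2795 0.133 ] [3.141e+00 1.000e-03 3.100e+00] [-0.6 -1.5  6.2] 0.0228 [ 0.42  0.37 -0.19  1.01 -0.    0.46]
```

```bash
python3 -m inch '[{"grip":1,"travel":[0,0,-2],"yaw":0},{"grip":1,"travel":[0,0,-6],"yaw":0},{"grip":1,"travel":[0,0,-10],"yaw":0},{"grip":1,"travel":[0,0,-14],"yaw":0},{"grip":1,"travel":[0,0,-14],"yaw":0},{"grip":1,"travel":[0,0,-14],"yaw":0}]'; python3 go.py .624 .0134 .27 3.02
```

```text
time_s: 12.15
tool_pos: [0.4684, 0.2792, 0.2704]
tool_rot: [-3.141, -0.003, 3.1]
wrist_force: [-0.2, 0.4, -4.9]
opening: 0.0227
12.15 [0.4684 0.2792 0.2704] [-3.141e+00 -3.000e-03  3.100e+00] [-0.2  0.4 -4.9] 0.0227 [0.42 0.31 0.09 1.35 0.   0.46]
[0.624, 0.0134, 0.27, 3.02] ([-16.65, -25.9, 0.04], 4.6)
```

```bash
python3 -m inch '[{"grip":1,"travel":[-1,-1.6,0],"yaw":1},{"grip":1,"travel":[-3,-4.7,0],"yaw":2},{"grip":1,"travel":[-5.5,-8.6,0],"yaw":3},{"grip":1,"travel":[-8,-12.5,0],"yaw":4},{"grip":1,"travel":[-10.5,-16.4,0],"yaw":4.6},{"grip":1,"travel":[-13,-20.3,0],"yaw":4.6},{"grip":1,"travel":[-15.3,-23.8,0],"yaw":4.6},{"grip":1,"travel":[-16.6,-25.9,0],"yaw":4.6},{"grip":1,"travel":[-16.6,-25.9,0],"yaw":4.6},{"grip":1,"travel":[-16.6,-25.9,0],"yaw":4.6}]'; python3 - <<'E'
from h import *; from mont import *
T=snap('top','top4');S=snap('side','side4')
cv2.imwrite('pics/F.png',np.hstack([tile('top4',222,80,80,110,5),tile('side4',240,115,80,110,5)]))
E
python3 go.py .624 .0134 .143 3.02
```

```text
time_s: 13.4
tool_pos: [0.6234, 0.0135, 0.271]
tool_rot: [3.141, -0.003, 3.019]
wrist_force: [-0.7, 0.6, -3.6]
opening: 0.023
13.5 [0.6235 0.0143 0.2718] [ 3.141e+00 -1.000e-03  3.020e+00] [-0.5  0.1 -3.6] 0.0228 [-0.08  0.48  0.35  1.44  0.    0.04]
[0.624, 0.0134, 0.143, 3.02] ([-0.06, -0.08, 12.88], 0.0)
```

View pics/F.png

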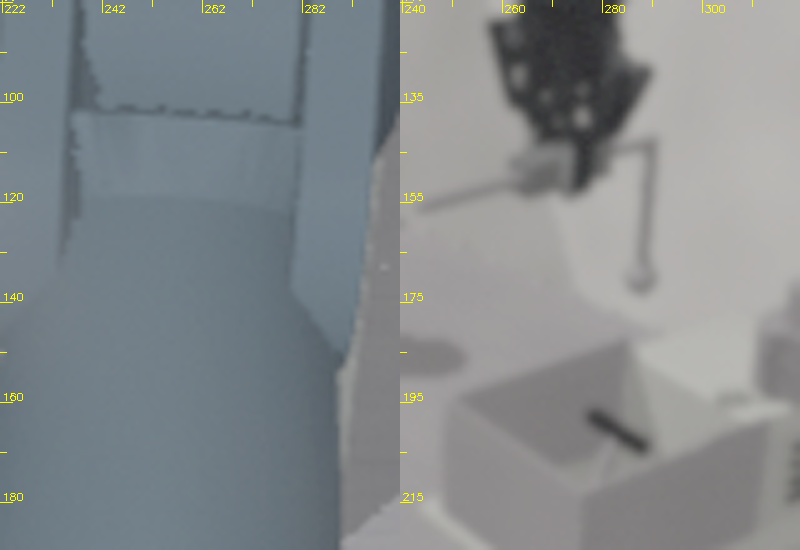

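```bash
python3 - <<'E'
from h import *
np.set_printoptions(precision=1,suppress=True)
S=load('side4')
def P(p,l):
    x,y,z,f=p;l=np.array(l)/1e3;return np.array([x+np.cos(f)*l[0]-np.sin(f)*l[1],y+np.sin(f)*l[0]+np.cos(f)*l[1],z+l[2]])
for z0,x0 in[(.288,0),(.285,0),(.288,-4),(.288,4)]:
    p=(.6235,.0143,z0,-.1216)
    print(z0,x0,[((proj(S,P(p,(l[0]+x0,0,l[1])))-[240,115]+.5)*5-.5) for l in [(-110,0),(80,0),(80,-100)]])
X=P((.6235,.0143,.288,-.1216),(80,0,-100));c=np.array([.6698,-.0122]);
d=X[:2]-c;cf,sf=np.cos(-.12),np.sin(-.12);print('ball',X*1e3,'rel crossbar mm',1e3*np.array([cf*d[0]+sf*d[1],-sf*d[0]+cf*d[1]]))
E
```

```text
0.288 0 [array([ 19.7, 204.4]), array([250.5, 138.7]), array([239.1, 276.4])]
0.285 0 [array([ 19.6, 209.1]), array([250.2, 143. ]), array([238.7, 280.3])]
0.288 -4 [array([ 14.3, 205.9]), array([246.1, 140. ]), array([234.8, 277.8])]
0.288 4 [array([ 25. , 202.9]), array([254.9, 137.5]), array([243.3, 274.9])]
ball [702.9   4.6 188. ] rel crossbar mm [30.9 20.6]
```

The side crop shows the ball at about tile (240,278). The model predicts (239,276), so the rod sits as assumed and the leg is plumb. The ball should come down 31 mm behind the crossbar and 20 mm to one side of the stem. Going down.

```bash
python3 -m inch '[{"grip":1,"travel":[0,0,3],"yaw":0},{"grip":1,"travel":[0,0,6],"yaw":0},{"grip":1,"travel":[0,0,8],"yaw":0},{"grip":1,"travel":[0,0,10],"yaw":0},{"grip":1,"travel":[0,0,11.5],"yaw":0},{"grip":1,"travel":[0,0,12.8],"yaw":0},{"grip":1,"travel":[0,0,12.8],"yaw":0},{"grip":1,"travel":[0,0,12.8],"yaw":0}]'; python3 go.py
```

```text
time_s: 14.5
tool_pos: [0.6247, 0.0137, 0.145]
tool_rot: [3.141, 0.001, 3.02]
wrist_force: [0.1, -0.3, -2.6]
opening: 0.0226
14.5 [0.6247 0.0137 0.145 ] [3.141e+00 1.000e-03 3.020e+00] [ 0.1 -0.3 -2.6] 0.0226 [-0.08  0.51  0.07  1.12  0.    0.04]
```

```bash
python3 -m inch '[{"grip":1,"travel":[0.8,0,0],"yaw":0},{"grip":1,"travel":[1.6,0,0],"yaw":0},{"grip":1,"travel":[2.3,0,0],"yaw":0},{"grip":1,"travel":[3,0,0],"yaw":0},{"grip":1,"travel":[3.6,0,0],"yaw":0},{"grip":1,"travel":[4.2,0,0],"yaw":0}]'; python3 -m inch '[{"grip":1,"travel":[0.6,0,0],"yaw":0},{"grip":1,"travel":[1.2,0,0],"yaw":0},{"grip":1,"travel":[1.8,0,0],"yaw":0},{"grip":1,"travel":[2.4,0,0],"yaw":0},{"grip":1,"travel":[3,0,0],"yaw":0},{"grip":1,"travel":[3.4,0,0],"yaw":0},{"grip":1,"travel":[3.4,0,0],"yaw":0}]'; python3 - <<'E'
from h import *; from mont import *
T=snap('top','top5');S=snap('side','side5')
cv2.imwrite('pics/G.png',np.hstack([tile('top5',222,80,80,110,5),tile('side5',240,140,80,110,5)]))
E
python3 go.py
```

```text
time_s: 15.25
tool_pos: [0.5846, 0.0187, 0.146]
tool_rot: [3.141, 0.006, 3.019]
wrist_force: [4.5, -0.7, -0.6]
opening: 0.0227
time_s: 16.12
tool_pos: [0.5478, 0.0228, 0.1442]
tool_rot: [-3.141, -0.001, 3.019]
wrist_force: [0.7, -0.7, -2.4]
opening: 0.0226
16.225 [0.5479 0.0229 0.1442] [-3.141e+00 -2.000e-03  3.019e+00] [ 1.3 -0.7 -3.1] 0.0229 [-0.07  0.37 -0.17  1.04 -0.    0.05]
```

View pics/G.png

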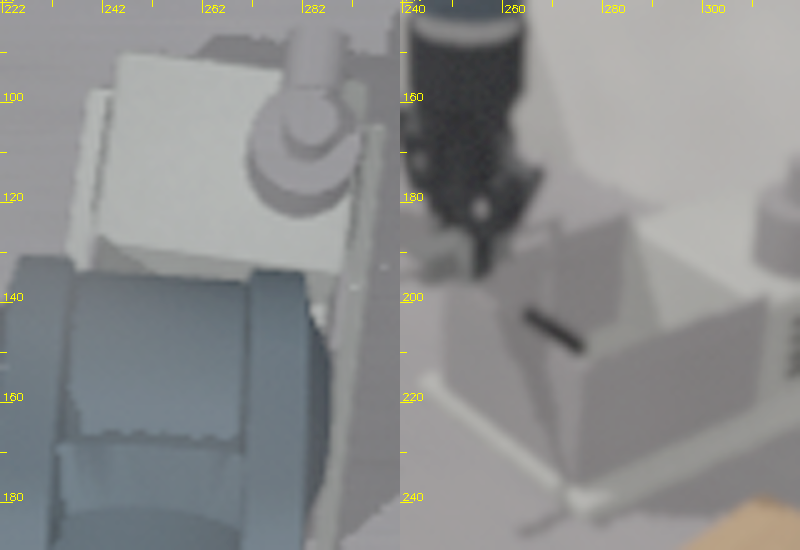

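The side crop shows the crossbar following the leg, now at (530,312) to (582,350) in the tile. About 9 mm are left, so I'll use small steps and watch the force.

```bash
python3 -m inch '[{"grip":1,"travel":[0.2,0,0],"yaw":0},{"grip":1,"travel":[0.4,0,0],"yaw":0},{"grip":1,"travel":[0.4,0,0],"yaw":0}]'; python3 -m inch '[{"grip":1,"travel":[0.2,0,0],"yaw":0},{"grip":1,"travel":[0.2,0,0],"yaw":0}]'; python3 -m inch '[{"grip":1,"travel":[0.2,0,0],"yaw":0},{"grip":1,"travel":[0.2,0,0],"yaw":0}]'
```

```text
time_s: 16.6
tool_pos: [0.5451, 0.0234, 0.1445]
tool_rot: [-3.141, 0.001, 3.019]
wrist_force: [3.9, -0.7, -4.3]
opening: 0.0226
time_s: 16.85
tool_pos: [0.5432, 0.0236, 0.1446]
tool_rot: [3.142, 0.001, 3.019]
wrist_force: [3.5, -1.6, -3.6]
opening: 0.0227
time_s: 17.1
tool_pos: [0.5427, 0.0237, 0.1448]
tool_rot: [-3.142, 0.004, 3.019]
wrist_force: [6.7, -1.5, -5.8]
opening: 0.023
```

```bash
python3 -m inch '[{"grip":1,"travel":[0.1,0,0],"yaw":0},{"grip":1,"travel":[0.1,0,0],"yaw":0},{"grip":1,"travel":[0.1,0,0],"yaw":0}]'; python3 -m inch '[{"grip":1,"travel":[0.1,0,0],"yaw":0},{"grip":1,"travel":[0.1,0,0],"yaw":0},{"grip":1,"travel":[0.1,0,0],"yaw":0}]'
```

```text
time_s: 17.48
tool_pos: [0.5425, 0.0237, 0.1449]
tool_rot: [-3.142, 0.005, 3.019]
wrist_force: [9.0, -2.7, -7.6]
opening: 0.0228
time_s: 17.85
tool_pos: [0.5422, 0.0236, 0.1452]
tool_rot: [-3.141, 0.006, 3.019]
wrist_force: [10.5, -2.4, -6.9]
opening: 0.0227
```

The force climbs to 10.5 N while the tool barely moves, so the lever is on its stop. Backing off, lifting, and checking the lever from the side.

```bash
python3 -m inch '[{"grip":1,"travel":[-0.8,0,0],"yaw":0},{"grip":1,"travel":[-1.8,0,0],"yaw":0},{"grip":1,"travel":[-2.5,0,0],"yaw":0},{"grip":1,"travel":[-2.5,0,0],"yaw":0},{"grip":1,"travel":[-2.5,0,-2],"yaw":0},{"grip":1,"travel":[-2.5,0,-6],"yaw":0},{"grip":1,"travel":[-2.5,0,-10],"yaw":0},{"grip":1,"travel":[-2.5,0,-13],"yaw":0},{"grip":1,"travel":[-2.5,0,-13],"yaw":0},{"grip":1,"travel":[-2.5,0,-13],"yaw":0}]'; python3 - <<'E'
from h import *; from mont import *
np.set_printoptions(precision=1,suppress=True)
S=snap('side','side6');T=snap('top','top6')
cv2.imwrite('pics/H.png',np.hstack([tile('side6',230,120,100,135,4),tile('top6',222,80,80,135,4)]))
c=np.array([.6698,-.0122]);cf,sf=np.cos(-.12),np.sin(-.12);pv=np.array([c[0]-.0336*cf,c[1]-.0336*sf])
for q in (.8,.9,1.):
    r=[]
    for yy in(.032,-.032):
        x=.07*np.sin(.5-q);z=.022+.07*np.cos(.5-q)
        X=[pv[0]+cf*x-sf*yy,pv[1]+sf*x+cf*yy,z]; r.append((proj(S,X)-[230,120]+.5)*4-.5)
    print(q,r)
E
python3 go.py .4693 .2795 .27 3.10
```

```text
time_s: 19.1
tool_pos: [0.5629, 0.0212, 0.2727]
tool_rot: [3.142, -0.002, 3.019]
wrist_force: [-0.8, 0.6, -4.4]
opening: 0.0226
0.8 [array([141.7, 324.7]), array([191.2, 356.3])]
0.9 [array([135.8, 329.3]), array([185.1, 361.2])]
1.0 [array([130. , 334.5]), array([179.2, 366.7])]
19.2 [0.5625 0.0213 0.2722] [-3.142 -0.004  3.019] [ 0.7  0.3 -4. ] 0.0227 [-0.07  0.35  0.15  1.37  0.    0.05]
[0.4693, 0.2795, 0.27, 3.1] ([12.39, 24.5, 0.22], -4.6)
```

View pics/H.png

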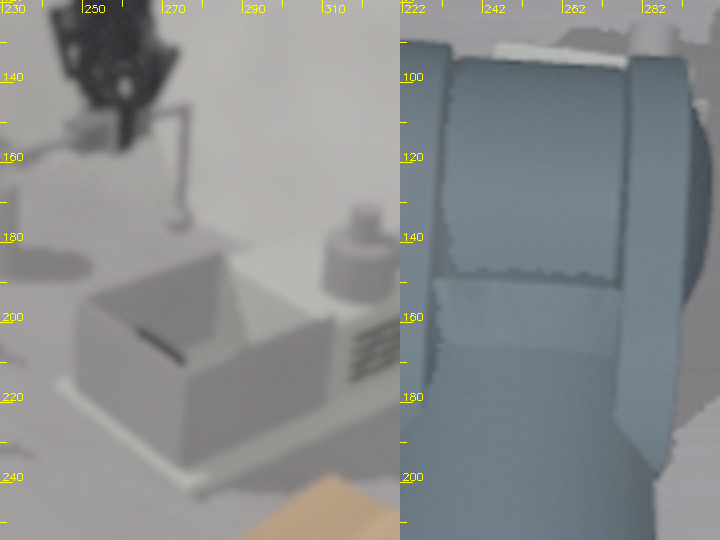

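```bash
python3 -m inch '[{"grip":1,"travel":[0.9,1.6,0],"yaw":-1},{"grip":1,"travel":[2.5,5,0],"yaw":-2},{"grip":1,"travel":[4.5,9,0],"yaw":-3},{"grip":1,"travel":[6.5,13,0],"yaw":-4},{"grip":1,"travel":[8.5,17,0],"yaw":-4.6},{"grip":1,"travel":[10.5,20.8,0],"yaw":-4.6},{"grip":1,"travel":[11.9,23.4,0],"yaw":-4.6},{"grip":1,"travel":[12.4,24.5,0],"yaw":-4.6},{"grip":1,"travel":[12.4,24.5,0],"yaw":-4.6},{"grip":1,"travel":[12.4,24.5,0],"yaw":-4.6}]'; python3 - <<'E'
from h import *; from mont import *
from workcell import arm
np.set_printoptions(precision=1,suppress=True)
S=snap('side','side7');T=snap('top','top7')
cv2.imwrite('pics/I.png',np.hstack([tile('side7',145,90,110,140,4),tile('top7',225,110,80,112,5)]))
c=np.array([.6698,-.0122]);cf,sf=np.cos(-.12),np.sin(-.12);pv=np.array([c[0]-.0336*cf,c[1]-.0336*sf])
for q in (.8,.9,1.):
    r=[]
    for yy in(.032,-.032):
        x=.07*np.sin(.5-q);z=.022+.07*np.cos(.5-q)
        X=[pv[0]+cf*x-sf*yy,pv[1]+sf*x+cf*yy,z]; r.append((proj(T,X)-[225,110]+.5)*5-.5+[440,0])
    print(q,r)
o=arm.get_obs();p=o['tool_pos'];f=o['tool_rot'][2]-np.pi
for n,a,b in[('tail',-.11,0),('bend',.08,0),('ball',.08,-.1)]:
    print(n,(proj(S,[p[0]+np.cos(f)*a,p[1]+np.sin(f)*a,p[2]+.017+b])-[145,90]+.5)*4-.5)
E
python3 go.py .4693 .2795 .136 3.10
```

```text
time_s: 20.45
tool_pos: [0.4707, 0.2786, 0.2741]
tool_rot: [-3.141, -0.0, 3.099]
wrist_force: [0.2, 0.6, -3.2]
opening: 0.0229
0.8 [array([562.4, 315.4]), array([672.5, 327.1])]
0.9 [array([561.2, 327.2]), array([671.2, 338.9])]
1.0 [array([560. , 338.8]), array([669.8, 350.4])]
tail [ 31.7 215.8]
bend [228.8 165.3]
ball [234.  271.2]
20.55 [0.4709 0.2785 0.2743] [-3.141  0.     3.098] [-0.3 -0.1 -4.2] 0.0229 [ 0.42  0.31  0.1   1.36 -0.    0.46]
[0.4693, 0.2795, 0.136, 3.1] ([0.16, 0.1, 13.83], -0.1)
```

View pics/I.png

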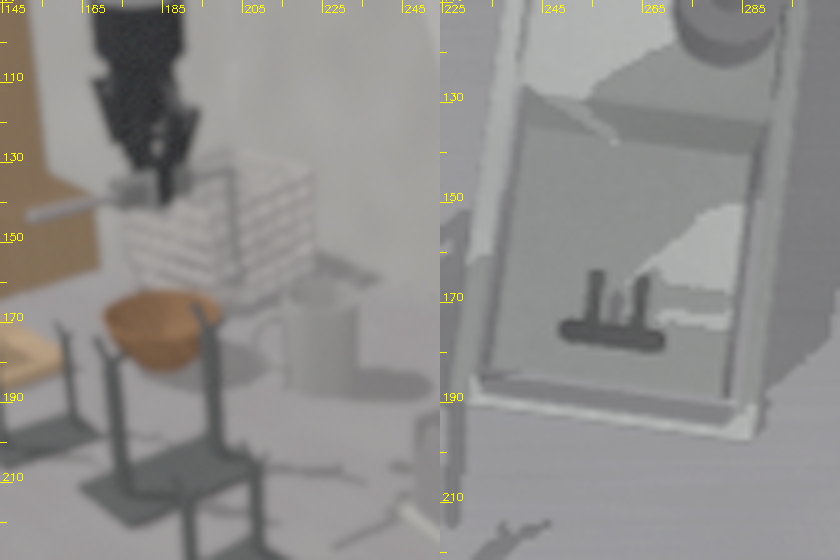

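```bash
python3 - <<'E'
from h import *
from scipy.optimize import least_squares
np.set_printoptions(precision=3,suppress=True)
def dark(fn,x0,x1,y0,y1):
    f=load(fn);g=f['image'][y0:y1,x0:x1].astype(float).mean(2)
    m=(g<75).astype(np.uint8);n,lab,st,ce=cv2.connectedComponentsWithStats(m)
    for i in range(1,n):
        if st[i,4]>15: print(fn,st[i]+np.array([x0,y0,0,0,0]),ce[i]+[x0,y0])
    k=1+np.argmax(st[1:,4]);
    ys,xs=np.where(lab==k);return f,np.array([xs.mean()+x0,ys.mean()+y0])
print(load('top0')['image'][150:162,262].mean(1),load('top7')['image'][168:186,262].mean(1))
T0,a=dark('top0',245,280,148,162);S0,b=dark('side0',270,295,190,210);T7,c=dark('top7',245,275,170,184)
cf,sf=np.cos(-.12),np.sin(-.12)
def pt(p,t): return [p[0]+cf*.07*np.sin(t),p[1]+sf*.07*np.sin(t),.022+.07*np.cos(t)]
for t0 in(.45,.5,.55):
  g=lambda p:np.r_[proj(T0,pt(p,t0))-a,proj(S0,pt(p,t0))-b]
  r=least_squares(g,[.64,-.01]);
  h=least_squares(lambda q:(proj(T7,pt(r.x,q[0]))-c)[1:],[-.4]);print(t0,r.x,r.fun,'end lean',h.x,'lever',t0-h.x)
E
```

```text
[125.667 126.667 126.333 116.333  54.333  50.     52.333  50.     62.333
  91.333  89.     88.   ] [ 99.     94.     92.333 100.667  99.     77.333  69.333  47.333  45.333
  46.333  44.     54.667  90.     99.     98.     99.     99.     99.667]
top0 [252 153  21   7  97] [262. 156.]
side0 [270 190  20  17 192] [277.922 198.63 ]
top7 [249 170  21  11 145] [259.324 175.407]
0.45 [ 0.636 -0.002] [-2.327  1.033  2.77   1.871] end lean [-0.359] lever [0.809]
0.5 [ 0.634 -0.001] [-2.439  0.955  2.79   2.179] end lean [-0.323] lever [0.823]
0.55 [ 0.631 -0.001] [-2.562  0.87   2.813  2.516] end lean [-0.289] lever [0.839]
```

```bash
python3 - <<'E'
from h import *
np.set_printoptions(precision=4,suppress=True)
T=load('top0');T7=load('top7')
cf,sf=np.cos(-.12),np.sin(-.12)
g=T7['image'].astype(float).mean(2)
for c in (255,262): print(c,'rim',g[180:196,c].round(),'hous',g[126:146,c].round())
u=np.array([cf,sf])
for n,col,row,z,off in [('rim',262,187.4,.110,.067),('hous',262,130.2,.100,-.100),('bar0',262,156,.0834,-.0336),('bar1',259.5,177,.0834,.0336),('prong',261,169.2,.03,0)]:
    X=onz(T,col,row,z)[:2]; print(n,X,'along',X@u+off,'raw',X@u)
E
```

```text
255 rim [ 99.  98.  99.  98.  99. 101. 107. 100.  82.  81.  82.  97. 140. 137.
 105. 112.] hous [137. 118. 113.  94.  82.  84.  92.  94. 105. 100.  85.  95.  97.  97.
  97.  97.  98.  98.  97.  98.]
262 rim [ 90.  99.  98.  99.  99. 100. 102. 108.  99.  84.  84.  85. 102. 140.
 136. 106.] hous [ 99. 100. 100.  98.  93.  81.  80.  80.  79.  79.  80.  82.  92.  96.
  97.  98.  98.  98.  98.  98.]
rim [ 0.5734 -0.0097] along 0.6374506560665152 raw 0.5704506560665152
hous [ 0.7425 -0.0131] along 0.6387401519243849 raw 0.7387401519243849
bar0 [ 0.6697 -0.0124] along 0.6327397819496483 raw 0.6663397819496483
bar1 [ 0.6076 -0.004 ] along 0.6373124273438423 raw 0.6037124273438423
prong [ 0.6404 -0.0107] along 0.6370656456547249 raw 0.6370656456547249
```

The edges of the pump put the pivot at 0.637–0.639 m along its axis. The crossbar then stands at a lean of 0.5 rad towards the guard, so it is at the stop, and the force rise agrees. The rod still hangs as modelled, so I'll hang it back.

```bash
python3 -m inch '[{"grip":1,"travel":[0.1,0.1,3],"yaw":0},{"grip":1,"travel":[0.1,0.1,7],"yaw":0},{"grip":1,"travel":[0.1,0.1,10.5],"yaw":0},{"grip":1,"travel":[0.1,0.1,12.5],"yaw":0},{"grip":1,"travel":[0.1,0.1,13.4],"yaw":0},{"grip":1,"travel":[0.1,0.1,13.4],"yaw":0},{"grip":1,"travel":[0.1,0.1,13.4],"yaw":0}]'; python3 -m inch '[{"grip":1,"travel":[0,0,0.3],"yaw":0},{"grip":1,"travel":[0,0,0.3],"yaw":0},{"grip":1,"travel":[0,0,0.3],"yaw":0}]'; python3 -m inch '[{"grip":1,"travel":[0,0,0.2],"yaw":0},{"grip":1,"travel":[0,0,0.2],"yaw":0},{"grip":1,"travel":[0,0,0.2],"yaw":0}]'
```

```text
time_s: 21.42
tool_pos: [0.4705, 0.2807, 0.1415]
tool_rot: [3.141, 0.002, 3.099]
wrist_force: [0.3, -0.3, -3.8]
opening: 0.0227
time_s: 21.8
tool_pos: [0.4696, 0.2806, 0.1375]
tool_rot: [3.141, 0.0, 3.1]
wrist_force: [-0.2, -0.4, -3.9]
opening: 0.0228
time_s: 22.18
tool_pos: [0.4695, 0.2805, 0.1352]
tool_rot: [3.142, -0.0, 3.1]
wrist_force: [0.9, 0.0, -3.3]
opening: 0.0228
```

```bash
python3 -m inch '[{"grip":1,"travel":[0,-0.1,0.2],"yaw":0},{"grip":1,"travel":[0,-0.1,0.2],"yaw":0},{"grip":1,"travel":[0,-0.1,0.2],"yaw":0}]'; python3 -m inch '[{"grip":1,"travel":[0,0,0.1],"yaw":0},{"grip":1,"travel":[0,0,0.1],"yaw":0},{"grip":1,"travel":[0,0,0.1],"yaw":0}]'
```

```text
time_s: 22.55
tool_pos: [0.4694, 0.2794, 0.1333]
tool_rot: [3.142, -0.0, 3.1]
wrist_force: [-0.1, -0.1, -2.8]
opening: 0.0229
time_s: 22.92
tool_pos: [0.4696, 0.2795, 0.133]
tool_rot: [3.141, 0.001, 3.1]
wrist_force: [-2.3, -2.3, 5.8]
opening: 0.0227
```

```bash
python3 -m inch '[{"grip":-1,"travel":[0,0,0],"yaw":0},{"grip":-1,"travel":[0,0,0],"yaw":0},{"grip":-1,"travel":[0,0,0],"yaw":0},{"grip":-1,"travel":[0,0,0],"yaw":0},{"grip":-1,"travel":[0,0,-4],"yaw":0},{"grip":-1,"travel":[0,0,-9],"yaw":0},{"grip":-1,"travel":[0,0,-14],"yaw":0},{"grip":-1,"travel":[0,0,-14],"yaw":0},{"grip":-1,"travel":[5,0,-14],"yaw":0},{"grip":-1,"travel":[8,0,-14],"yaw":0},{"grip":-1,"travel":[8,0,-14],"yaw":0},{"grip":-1,"travel":[8,0,-14],"yaw":0}]'; python3 -m inch '[{"grip":-1,"travel":[0,0,0],"yaw":0},{"grip":-1,"travel":[0,0,0],"yaw":0},{"grip":-1,"travel":[0,0,0],"yaw":0},{"grip":-1,"travel":[0,0,0],"yaw":0}]'; python3 - <<'E'
from h import *; from mont import *
S=snap('side','side8');T=snap('top','top8')
cv2.imwrite('pics/J.png',np.hstack([tile('side8',145,110,100,135,4),tile('top8',120,110,100,135,4)]))
a=load('top0')['image'].astype(int);b=load('top8')['image'].astype(int)
for n,(x0,x1,y0,y1) in {'cheese':(390,422,217,266),'bowl':(68,118,157,203),'jug':(126,158,130,170)}.items():
    print(n,np.abs(a-b)[y0:y1,x0:x1].mean().round(1))
E
```

```text
time_s: 24.42
tool_pos: [0.3898, 0.2828, 0.2718]
tool_rot: [-3.141, -0.0, 3.1]
wrist_force: [-0.1, -0.3, -0.0]
opening: 0.0856
time_s: 24.92
tool_pos: [0.3898, 0.2828, 0.2723]
tool_rot: [3.142, 0.0, 3.1]
wrist_force: [-0.4, -0.4, -1.2]
opening: 0.0855
cheese 12.1
bowl 2.3
jug 2.9
```

View pics/J.png

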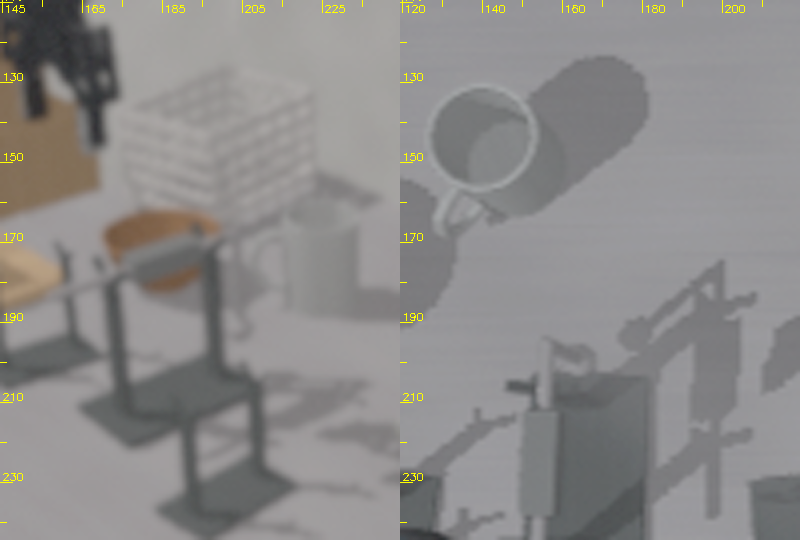

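```bash
python3 - <<'E'
from h import *
from workcell import arm
g=lambda n:cv2.Canny(cv2.cvtColor(load(n)['image'],cv2.COLOR_RGB2GRAY)[205:275,385:430],40,100).astype(np.float32)
print('cheese shift px',cv2.phaseCorrelate(g('top0'),g('top8')))
print(arm.finish_job())
E
```

```text
cheese shift px ((0.4706789270159071, -0.29620173865176014), 0.44287578794691296)
the job is handed in; nothing more can be done
None
```

I hung the hook rod in the largest rest and let go. I took it again with its leg down and pulled the lever over from behind the guard with the rod. Then I hung the rod back and handed the job in at about 25 s.

**Checks that agreed:**
- **Rod:** the last side and top pictures show the bar in both notches with the leg dangling, and the hand clear of it. At release the hand stood where it had taken the rod hanging, to within a millimetre.
- **Lever:** the pull force rose from about 3.5 N to 10.5 N while the tool moved only about 1 mm, so I stopped there. With the pivot taken from the guard rim, the housing and the brackets, the crossbar leans 0.5 rad towards the guard, as it should at its stop.
- **Bowl and jug:** their pictures are practically unchanged.

**Checks that were off or unclear:**
- **Lever travel:** measured from its starting place, the lever moved only about 0.92 to 0.93 rad. My measurements put its starting lean nearer 0.42 than 0.5 rad, so I trusted the force and the end position.
- **Cheese:** its picture had changed (mean difference 12, against 2–3 for the bowl and jug), which I put down to the arm's shadow. An edge comparison gave a shift of about half a pixel, with only moderate confidence. The hand never went near it.
- **Rest height:** the first side-view fit put the rest 13 mm too low. Where the rod touched down in the notches agreed with the stated 150 mm.

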